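# Seat the upper burr in the coffee grinder and turn it to its grind setting

### The arm

A 7-joint arm with a two-finger parallel gripper is mounted at the origin on a cart in front of the work surface, level with it; the furniture and walls round the work are solid. World frame = base frame: x ahead of the robot, y to its left, z up, the work surface at z = 0. Lengths are in m, angles in degrees, forces in N, time in s.
With the tool pointing down it reaches from about 0.425 to 0.875 m from the base axis. Payload 8.4 kg.
Tool frame: the origin (TCP) lies midway between the tips of the shut fingers; the grasp point (between the pads) lies 19 mm behind it (env.grasp_offset is the distance from the TCP to the grasp point, in m); z points along the fingers, x is the direction in which the jaws open and shut, and the axes are right-handed (so a half turn about z gives the same grasp; the last joint's range is limited). The gripper opens to 85 mm and grips with 20 to 120 N. Pads are 22 mm wide; open, the fingers measure 114 mm over their backs; the gripper's body (76 mm by 85 mm) begins 54 mm behind the grasp point. The pads swing forward as they close: fully open they stand 13 mm farther back than shut.
Start: joints at [69.947, 19.091, 2.286, 83.961, -0.768, 76.965, -3.352], TCP at [0.161, -0.63, 0.231] pointing down, gripper open.
Joint ranges: [-147.57, 147.57], [-21.85, 119.76], [-74.77, 79.35], [14.55, 137.4], [-85.83, 265.84], [4.83, 119.75], [-152.11, 152.11]. Speed limits (degrees/s): [127.2, 127.2, 159.86, 159.86, 180, 180, 180].

### API

Orientations are given as a 3x3 rotation matrix whose columns are the frame's x, y, z axes.
In Python, from station import env, get_image, recognise, pinpoint gives the robot as it stands.
- The arm moves only by the tool play_rows, never from a script. Its argument "targets" is a list that holds one entry, the list of rows, each a list of 5 numbers: the opening, from -1 (shut) to 1 (fully open), then the shift along the tool's x, y, z in m, then the turn about the tool's z in degrees. In form: [[[claw, dx, dy, dz, turn], ...]]. A call has exactly 10 rows; each row is the pose to reach, as a shift and turn from the pose measured when the call began, along the tool's axes at that moment; what a row does not reach only later rows make up. A row lasts 1/10 s, in which the tool goes at most 50 mm and 8.59 degrees, less where a joint would pass 70% of its speed; a pose out of reach is approached as far as the arm can. A call with a gripper value outside its range is refused whole. The fingers move at their own pace and stop on an object; "squeeze" is the grip in N (left out, the last holds). Time passes only in rows, so rows that repeat a pose let the fingers close, or fill a call up. It gives the time, the measured TCP pose, the force and the opening at its end, in the units of the state.
- env.state(): the state, without advancing time (a new reading comes with each control period).
- get_image(name): name is "side" or "top"; returns a dict with "pixels" (400x640x3 uint8, red, green, blue), "K" (3x3 intrinsics, pixels), "dist" ([k1, k2, p1, p2, k3] as OpenCV has them; the pictures are not rectified), "R" (3x3) and "t" (3): a world point X has camera coordinates R X + t. Camera axes: x right, y down, z forward; pixel columns grow to the right and rows downward; lengths in m; the calibration is good to about 2 mm. A picture is of the moment at which its call begins. There is no depth.
- env.hand_in(): hands the job in, once; it reports no verdict.
Trained networks look in the newest picture that a camera, given by its name, has taken for a name from the list of things; names that differ only in an ending like _2 or _b are one class to them, and where a whole thing is asked for, a point or a joint stands for the part that bears it (a point fixed in the world has none). Each returns a list of dicts, best first, with "conf" (0 to 1); they miss things now and then, are a little off and sometimes report something else, mostly with a low value. They report only what shows in the picture. A call takes as long as a camera call. They do not tell look-alikes from the thing itself.
- recognise(name, camera): "rect" ([left, top, right, bottom] in pixels, round what is visible of it).
- pinpoint(name, camera): "xy" ([column, row] in pixels: a listed point, or the origin of a listed thing).
The state is a dict: "t": time; "qpos": joint angles; "qvel": joint speeds; "joint_efforts": joint torques, N m; "tool_pos": TCP position; "orientation": TCP orientation; "contact_force": force on the tool from outside, world axes, zero at the start; "ft_torque": the same for the moment, N m; "finger_gap": finger opening in m.
Only numpy, scipy, OpenCV 4.12 (cv2) and the standard library are available. Lean on these libraries where they do the work, as an engineer would, in place of code of your own. Each camera call takes 0.05 s, during which the arm holds its last target. There are 200 camera calls.

### The job

Put the cleaned upper burr back into the open coffee grinder: work it round gently in the adjusting ring until its two lugs drop into the ring's slots and it is fully home. Then turn it clockwise by its handle, ring and all, until the handle is in line with the raised white pointer on the front of the deck, and let go. Never force it, and do not disturb the hopper, the mug or the jar.

Things in the scene. Friction and masses are not known exactly. Their poses are not given: they have to be found in the camera images.
- upper_burr: Upper burr in a black carrier, 0.18 kg: round pilot 48 mm across (foot chamfered) from 0 to 18 mm above the origin, flange 66 mm across from 18 to 22 mm. Two lugs stick out of the pilot along its +x and -x: 7 mm wide, out to 29.5 mm from the axis, from 8 to 18 mm up. A half turn fits the same. Origin: centre of its underside, z up. It stands on a 3 mm thick mat.
- burr_handle (a point): Middle of the burr's bright arched bar handle, 45 mm above the burr's origin, axes as the burr's. The bar runs along the burr's x, in line with the lugs: 45 mm long, 10 mm thick across y, from 38 to 52 mm above the origin, with a leg under each end.
- grinder_seat (a point): Where the upper burr's origin lies when it is fully home in the fixed grinder: on the vertical axis of its ring, 120 mm above the worktop. x points to the grinder's back, z up. With the lugs on the ring's top the burr stands 10 mm higher, its pilot already 8 mm deep in the bore with 1.5 mm play all round; it drops home only with the lugs in line with the slots within 3 degrees, and centred.
- ring_mouth (a point): Centre of the top of the bright adjusting ring, 138 mm above the worktop, axes as the seat's (fixed, they do not show how the ring is turned). Ring 72 mm across, 3 mm over the deck; bore 51 mm; two opposite slots 10 mm wide, 65 mm end to end. The slots start 20 to 55 degrees anticlockwise (from above) of this x axis; the angle is not measured: feel for it or look.
- pointer (a point): Raised white pointer on the front of the deck (grinder 166 x 134 mm, deck 135 mm high), 60 mm from the ring's axis; at the grind setting the handle points at it, along the seat's x. The ring turns stiffly (0.22 N m), with stops 3 degrees clockwise and 63 anticlockwise of that. Pressed with 5 N the lugs slide over the ring without carrying it along; over 50 N on the grinder is force.
- hopper: The grinder's bean hopper, smoky clear plastic with a black lid, 125 mm across, 115 mm high, standing loose at the back, behind the mat; origin at the centre of its underside. Leave it standing. Mind the wall cabinet over the back of the worktop: its underside is 0.6 m up, its front 0.6 m ahead of the robot, so keep the wrist in front of it.
- mug_2: Light mug, 94 mm high, standing on the kitchen scale at the left; origin at the centre of its underside. Leave it.
- jar_2: Screw-top glass jar with dark coffee, 84 mm across, 140 mm high, standing at the left behind the scale; origin at the centre of its underside. Leave it.
Mind the look-alikes: they are no part of the job. What is shaped like the upper_burr but purple or turquoise is not meant.

How it is judged:
By the outcome, as a careful person would: the job done as asked, in the order asked, and still so for the second after the job is handed in, with the robot touching nothing.
It also fails if it takes over 67 s, if anything falls off the work surface, if the arm or the gripper's body presses on something with over 40 N, if the wrist force passes 120 N, or if a joint passes its speed limit or range.

## Working session

There is one attempt and no reset: what is moved stays moved. The work goes in short steps, Python scripts to look and compute and a tool call to move; the robot and the scene stay as the last step left them, time stands still between calls to the robot, and variables do not carry over. Pictures are saved under pics/ and viewed, about 8 in all and at most 12, crops included, and the job is handed in when it is done.

Besides the shell and the picture viewer there is one more tool, called after "Request:" as name(argument=value, ...), one argument or row to a line, values as JSON. play_rows: Moves the arm, as the interface text tells. Its arguments: {"type":"object","properties":{"targets":{"type":"array"},"squeeze":{"type":"number"}},"required":["targets"]}

```bash
ls; mkdir -p pics; cat > h.py <<'E'
import numpy as np, cv2
from station import env, get_image, recognise, pinpoint
def save(im,name,box=None,s=1):
    p=im["pixels"]
    if box: p=p[box[1]:box[3],box[0]:box[2]]
    p=cv2.resize(p,None,fx=s,fy=s,interpolation=cv2.INTER_CUBIC)
    cv2.imwrite("pics/"+name,p[:,:,::-1])
def ray(im,xy):
    K,d,R,t=[np.array(im[k],float) for k in("K","dist","R","t")]
    u=cv2.undistortPoints(np.array([[xy]],float),K,d)[0,0]
    r=R.T@np.array([u[0],u[1],1]); return -R.T@t, r/np.linalg.norm(r)
def atz(im,xy,z):
    c,r=ray(im,xy); return c+r*(z-c[2])/r[2]
def tri(obs):
    A=np.zeros((3,3));b=np.zeros(3)
    for im,xy in obs:
        c,r=ray(im,xy);P=np.eye(3)-np.outer(r,r);A+=P;b+=P@c
    return np.linalg.solve(A,b)
def proj(im,X):
    return cv2.projectPoints(np.array([X],float),cv2.Rodrigues(np.array(im["R"],float))[0],np.array(im["t"],float),np.array(im["K"],float),np.array(im["dist"],float))[0][0,0]
E
python3 - <<'E'
from h import *
a=get_image("top");b=get_image("side")
save(a,"top0.png");save(b,"side0.png")
for n in["burr_handle","upper_burr","grinder_seat","ring_mouth","pointer","hopper","mug_2","jar_2"]:
    for c in("top","side"):
        print(n,c,[(np.round(d["xy"],1).tolist(),round(d["conf"],2)) for d in pinpoint(n,c)])
for im in(a,b): print(-np.array(im["R"]).T@np.array(im["t"]))
s=env.state();print(s["t"],s["tool_pos"],s["orientation"],s["finger_gap"],env.grasp_offset)
E
```

```text
pics
burr_handle top [([420.1, 223.6], 0.78), ([382.0, 224.2], 0.64), ([378.8, 250.1], 0.59)]
burr_handle side [([362.6, 176.3], 0.87), ([398.4, 184.3], 0.69), ([371.9, 165.4], 0.63), ([375.4, 151.9], 0.61), ([312.5, 338.6], 0.34)]
upper_burr top [([374.2, 253.8], 0.86), ([415.2, 226.5], 0.84), ([377.6, 218.8], 0.83)]
upper_burr side [([360.9, 186.6], 0.94), ([395.9, 198.4], 0.78), ([369.0, 163.2], 0.63)]
grinder_seat top [([303.4, 243.4], 0.92)]
grinder_seat side [([371.1, 165.5], 0.17)]
ring_mouth top [([301.1, 243.7], 0.85)]
ring_mouth side [([374.5, 208.6], 0.79), ([400.0, 220.5], 0.64)]
pointer top [([303.7, 261.8], 0.95), ([224.5, 225.3], 0.21)]
pointer side [([401.1, 222.2], 0.76)]
hopper top [([302.0, 262.7], 0.58)]
hopper side [([287.0, 160.9], 0.68)]
mug_2 top [([226.7, 224.8], 0.82)]
mug_2 side [([312.8, 336.6], 0.97)]
jar_2 top [([251.6, 167.2], 0.72)]
jar_2 side []
[0.45852702 0.09095483 1.69285653]
[0.35210484 0.88873651 0.8019789 ]
0.9 [ 0.1612764  -0.62963904  0.23132064] [[ 2.48170920e-01 -9.68716260e-01 -3.67146740e-05]
 [-9.68716260e-01 -2.48170922e-01  4.27928663e-05]
 [-5.05656599e-05  2.49461566e-05 -9.99999998e-01]] 0.0853063137360821 0.0187
```

View pics/top0.png

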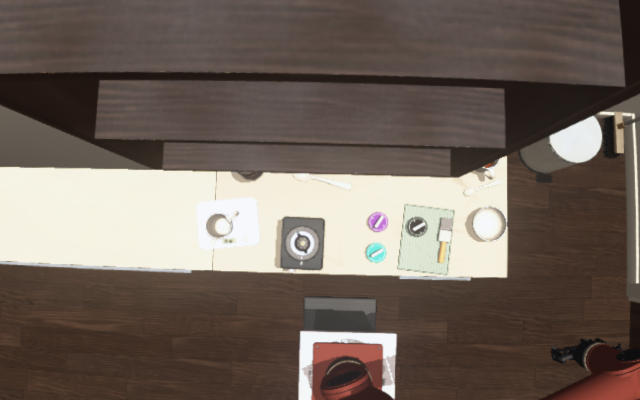

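View pics/side0.png

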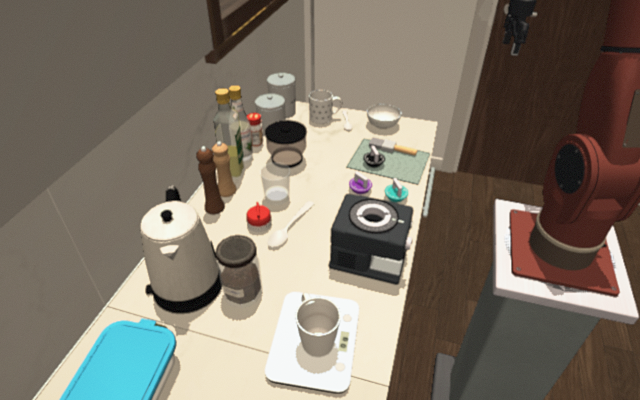

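Candidates: black burr on the mat (top 418,226; side 374,157), purple (top 378,221; side 361,185) and turquoise (top 376,253; side 397,193). By the description I choose the black one on the mat. The grinder is at top (302,243) with its pointer at (303,262). I'll check this in close crops.

```bash
python3 - <<'E'
from h import *
a=get_image("top");b=get_image("side")
c1=cv2.resize(a["pixels"][205:247,398:440],(390,390),interpolation=cv2.INTER_CUBIC)
c2=cv2.resize(a["pixels"][210:275,270:335],(390,390),interpolation=cv2.INTER_CUBIC)
c3=cv2.resize(b["pixels"][140:170,355:395],(390,200),interpolation=cv2.INTER_CUBIC)
c4=cv2.resize(b["pixels"][190:240,330:420],(390,200),interpolation=cv2.INTER_CUBIC)
cv2.imwrite("pics/c1.png",np.vstack([np.hstack([c1,c2]),np.hstack([c3,c4])])[:,:,::-1])
print("handle",tri([(a,(420.1,223.6)),(b,(375.4,151.9))]),atz(a,(420.1,223.6),.048),atz(b,(375.4,151.9),.048))
print("burr",atz(a,(415.2,226.5),.003),atz(b,(371.9,165.4),.003), atz(b,(369,163.2),.003))
print("ring",atz(a,(301.1,243.7),.138),atz(b,(374.5,208.6),.138),"seat",atz(a,(303.4,243.4),.12))
print("ptr",atz(a,(303.7,261.8),.138),atz(b,(401.1,222.2),.138))
E
```

```text
handle [ 0.50952101 -0.22646071  0.03745371] [ 0.51533005 -0.22366075  0.048     ] [ 0.50125158 -0.21177251  0.048     ]
burr [ 0.50677664 -0.21588089  0.003     ] [ 0.50661145 -0.20432819  0.003     ] [ 0.51718846 -0.21283916  0.003     ]
ring [0.44106311 0.15811414 0.138     ] [0.44312404 0.1377881  0.138     ] seat [0.44199109 0.15178563 0.12      ]
ptr [0.38603411 0.14853672 0.138     ] [0.38005901 0.16455725 0.138     ]
```

View pics/c1.png

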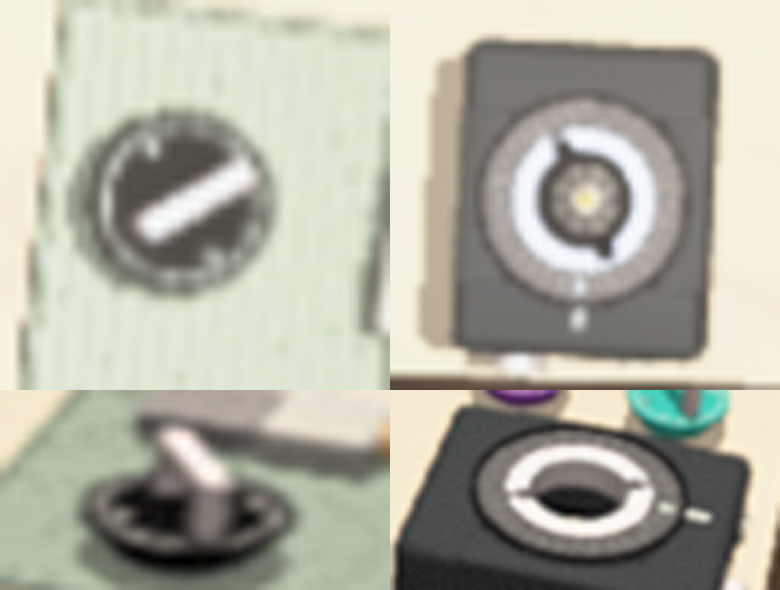

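The crops confirm the black burr, with its bar running from about (414,230) to (425,223) in the top view. The grinder's ring is near (302,243), its slots near (298.8,234.6) and (306,251.6), and the pointer near (301.3,263). Next I'll segment for subpixel values.

```bash
cat > m.py <<'E'
from h import *
a=get_image("top");b=get_image("side")
def blob(im,box,z,cond,pick):
    x0,y0,x1,y1=box
    p=im["pixels"][y0:y1,x0:x1]
    m=cond(p.astype(int)).astype(np.uint8)
    n,l,s,c=cv2.connectedComponentsWithStats(m,connectivity=8)
    for i in range(1,n):
        if s[i,4]<3: continue
        pts=np.argwhere(l==i)[:,::-1]+[x0,y0]
        w=np.array([atz(im,q,z)[:2] for q in pts]);cc=w.mean(0)
        e,v=np.linalg.eigh(np.cov((w-cc).T)) if len(w)>2 else (None,None)
        ax=v[:,1];bb=[w.min(0),w.max(0)]
        print(pick,s[i,4],"px",pts.mean(0).round(1),"w",cc.round(4),"bbmid",((bb[0]+bb[1])/2).round(4),"size",(bb[1]-bb[0]).round(3),"ang",np.degrees(np.arctan2(ax[1],ax[0])).round(1),np.sqrt(12*e).round(4))
bright=lambda t:(lambda p:p.min(-1)>t)
blob(a,(407,215,430,238),.055,lambda p:(p.min(-1)>185)&(p[...,1]-p[...,0]<8),"bar top")
blob(b,(362,146,385,168),.055,lambda p:(p.min(-1)>165)&(p[...,1]-p[...,0]<8),"bar side")
blob(a,(284,222,321,268),.138,bright(185),"ring top")
blob(b,(340,196,412,232),.138,bright(185),"ring side")
# deck outline
blob(a,(275,210,330,272),.135,lambda p:p.max(-1)<130,"deck")
blob(a,(405,215,430,238),.025,lambda p:p.max(-1)<110,"disc top")
blob(b,(355,140,395,175),.025,lambda p:p.max(-1)<90,"disc side")
E
python3 m.py
```

```text
bar top 6 px [408.3 216.2] w [ 0.5383 -0.1835] bbmid [ 0.5372 -0.184 ] size [0.01  0.003] ang 167.7 [0.0051 0.0135]
bar top 3 px [411.3 215.3] w [ 0.5412 -0.1933] bbmid [ 0.5407 -0.1938] size [0.003 0.003] ang 135.8 [0.0046 0.008 ]
bar top 11 px [423.9 216.2] w [ 0.5395 -0.2345] bbmid [ 0.5385 -0.2332] size [0.01 0.01] ang -135.4 [0.0102 0.0153]
bar top 19 px [428.1 220.1] w [ 0.5271 -0.2484] bbmid [ 0.5242 -0.2481] size [0.039 0.007] ang -169.3 [0.0079 0.0418]
bar top 39 px [418.6 226. ] w [ 0.5071 -0.2174] bbmid [ 0.5072 -0.2172] size [0.027 0.036] ang 121.1 [0.0095 0.0446]
bar top 21 px [427.1 234.4] w [ 0.4805 -0.2457] bbmid [ 0.4835 -0.2454] size [0.023 0.013] ang 157.3 [0.013  0.0267]
bar top 6 px [408.  236.2] w [ 0.4734 -0.1834] bbmid [ 0.4739 -0.1834] size [0.006 0.007] ang 54.7 [0.0058 0.0118]
bar top 3 px [422.7 236.7] w [ 0.473  -0.2313] bbmid [ 0.4735 -0.2308] size [0.003 0.003] ang 135.5 [0.0046 0.008 ]
bar side 30 px [374.9 150. ] w [ 0.5033 -0.2108] bbmid [ 0.5035 -0.2111] size [0.024 0.039] ang 119.5 [0.0103 0.046 ]
ring top 267 px [302.  243.4] w [0.442  0.1553] bbm
[... 980 characters left out ...]
92]
deck 1258 px [302.3 243.1] w [0.443  0.1546] bbmid [0.4434 0.1547] size [0.159 0.13 ] ang 178.2 [0.1501 0.1917]
deck 98 px [301.5 243.2] w [0.4426 0.1571] bbmid [0.4433 0.1556] size [0.055 0.043] ang -152.7 [0.0459 0.0577]
disc top 98 px [416.4 226.4] w [ 0.5065 -0.2159] bbmid [ 0.5078 -0.2179] size [0.046 0.047] ang -151.3 [0.0432 0.0471]
disc top 4 px [408.5 230.5] w [ 0.4924 -0.1898] bbmid [ 0.4924 -0.1898] size [0.01  0.003] ang -156.4 [0.0028 0.0159]
disc side 10 px [377.7 147.1] w [ 0.504 -0.273] bbmid [ 0.5037 -0.2729] size [0.013 0.011] ang 150.0 [0.0118 0.0157]
disc side 158 px [373.1 160.9] w [ 0.5034 -0.1973] bbmid [ 0.5037 -0.1999] size [0.057 0.07 ] ang 108.1 [0.0482 0.0655]
```

```bash
cat > plan.py <<'E'
import sys
from station import env
import numpy as np
def plan(x,y,z,ang):
    s=env.state();R=np.array(s["orientation"]);p=np.array(s["tool_pos"])
    d=R.T@(np.array([x,y,z])-p); a=np.degrees(np.arctan2(R[1,0],R[0,0]))
    print("t",round(s["t"],2),"pos",p.round(4),"ang",a.round(2),"tilt",np.degrees(np.arccos(-R[2,2])).round(2),"gap",round(s["finger_gap"],4),"F",np.round(s["contact_force"],1),"M",np.round(s["ft_torque"],2),"q7",np.round(s["qpos"][6],1))
    print("shift",d.round(4),"turn",round((a-ang+180)%360-180,2))
if __name__=="__main__": plan(*map(float,sys.argv[1:]))
E
python3 plan.py .507 -.217 .13 31
python3 - <<'E'
from h import *
a=get_image("top");b=get_image("side")
for n,im,L,z in(("slot top",a,[(298.3,234.2),(305.5,251.2)],.138),("slot side",b,[(360.0,215),(385.3,213.8)],.138),("ptr top",a,[(300.7,262.5)],.138)):
    w=np.array([atz(im,q,z)[:2] for q in L]);print(n,w.round(4), w.mean(0).round(4),np.degrees(np.arctan2(*(w[0]-w[-1])[::-1])) if len(L)>1 else "")
E
```

```text
t 1.1 pos [ 0.1613 -0.6296  0.2313] ang -75.63 tilt 0.0 gap 0.0856 F [ 0.4 -0.1  1.1] M [ 0.03 -0.01  0.01] q7 -3.4
shift [-0.314  -0.4373  0.1013] turn -106.63
slot top [[0.4699 0.1676]
 [0.4185 0.144 ]] [0.4442 0.1558] 24.683997435184786
slot side [[0.4693 0.1675]
 [0.4172 0.1478]] [0.4433 0.1577] 20.692314150571946
ptr top [[0.3836 0.1577]] [0.3836 0.1577]
```

Request:
play_rows(
  targets=[
    [[0.2,-0.314,-0.437,0.0,-107],[0.2,-0.314,-0.437,0.0,-107],[0.2,-0.314,-0.437,0.0,-107],[0.2,-0.314,-0.437,0.0,-107],[0.2,-0.314,-0.437,0.05,-107],[0.2,-0.314,-0.437,0.07,-107],[0.2,-0.314,-0.437,0.1,-107],[0.2,-0.314,-0.437,0.1,-107],[0.2,-0.314,-0.437,0.1,-107],[0.2,-0.314,-0.437,0.1,-107]],
  ],
  squeeze=60,
)

```text
t: 2.2
tool_pos: [0.4753, -0.2543, 0.1484]
orientation: [[0.983, 0.185, 0.001], [0.185, -0.983, -0.001], [0.001, 0.001, -1.0]]
contact_force: [0.2, -1.4, 0.1]
finger_gap: 0.0515
```

```bash
python3 plan.py .507 -.217 .10 31
```

```text
t 2.2 pos [ 0.4753 -0.2543  0.1484] ang 10.65 tilt 0.06 gap 0.0515 F [ 0.2 -1.4  0.1] M [-0.01 -0.02 -0.03] q7 29.7
shift [ 0.038  -0.0308  0.0485] turn -20.35
```

Request:
play_rows(
  targets=[
    [[0.2,0.038,-0.031,0.0,-20.3],[0.2,0.038,-0.031,0.01,-20.3],[0.2,0.038,-0.031,0.03,-20.3],[0.2,0.038,-0.031,0.05,-20.3],[0.2,0.038,-0.031,0.05,-20.3],[0.2,0.038,-0.031,0.05,-20.3],[0.2,0.038,-0.031,0.05,-20.3],[0.2,0.038,-0.031,0.05,-20.3],[0.2,0.038,-0.031,0.05,-20.3],[0.2,0.038,-0.031,0.05,-20.3]],
  ],
)

```text
t: 3.2
tool_pos: [0.5071, -0.217, 0.0989]
orientation: [[0.858, 0.514, 0.001], [0.514, -0.858, -0.001], [0.001, 0.002, -1.0]]
contact_force: [0.1, 0.0, 0.6]
finger_gap: 0.0513
```

```bash
python3 plan.py .507 -.217 .03 31; python3 - <<'E'
from h import *
a=get_image("top");b=get_image("side")
c1=cv2.resize(a["pixels"][195:255,388:448],(390,390),interpolation=cv2.INTER_CUBIC)
c3=cv2.resize(b["pixels"][120:180,345:405],(390,390),interpolation=cv2.INTER_CUBIC)
cv2.imwrite("pics/c2.png",np.hstack([c1,c3])[:,:,::-1])
E
```

```text
t 3.2 pos [ 0.5071 -0.217   0.0989] ang 30.94 tilt 0.1 gap 0.0513 F [0.1 0.  0.6] M [0.05 0.01 0.01] q7 42.3
shift [-0.0001 -0.0002  0.0689] turn -0.06
```

View pics/c2.png

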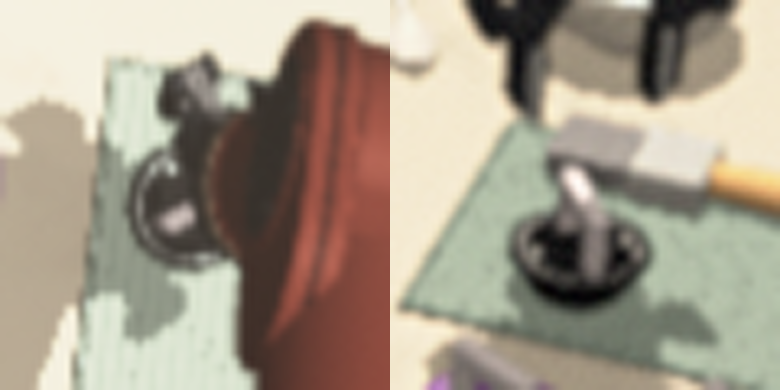

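The view shows the jaws straddling the bar, with the fingers either side of the burr at crop (525,90) and (660,80). I'll go down and grip.

Request:
play_rows(
  targets=[
    [[0.2,0,0,0.03,0],[0.2,0,0,0.055,0],[0.2,0,0,0.068,0],[0.2,0,0,0.068,0],[0.2,0,0,0.068,0],[-0.4,0,0,0.068,0],[-1,0,0,0.068,0],[-1,0,0,0.068,0],[-1,0,0,0.068,0],[-1,0,0,0.068,0]],
  ],
)

```text
t: 4.3
tool_pos: [0.5073, -0.2173, 0.0311]
orientation: [[0.858, 0.514, 0.002], [0.514, -0.858, -0.001], [0.001, 0.002, -1.0]]
contact_force: [-1.3, -0.5, 3.2]
finger_gap: 0.0084
```

```bash
python3 plan.py .507 -.217 .12 31
```

```text
t 4.3 pos [ 0.5073 -0.2173  0.0311] ang 30.93 tilt 0.12 gap 0.0084 F [-1.3 -0.5  3.2] M [-0.13  0.22  0.07] q7 39.8
shift [-0.     -0.0002 -0.0889] turn -0.07
```

Request:
play_rows(
  targets=[
    [[-1,0,0,-0.02,0],[-1,0,0,-0.06,0],[-1,0,0,-0.1,0],[-1,0,0,-0.14,0],[-1,0,0,-0.17,0],[-1,0,0,-0.17,0],[-1,0,0,-0.17,0],[-1,0,0,-0.17,0],[-1,0,0,-0.17,0],[-1,0,0,-0.17,0]],
  ],
)

```text
t: 5.3
tool_pos: [0.5065, -0.2168, 0.2]
orientation: [[0.858, 0.514, -0.0], [0.514, -0.858, -0.0], [-0.0, 0.0, -1.0]]
contact_force: [-0.4, 0.1, -2.0]
finger_gap: 0.0089
```

```bash
python3 plan.py .443 .156 .20 113; python3 - <<'E'
from h import *
b=get_image("side")
for n in("upper_burr","burr_handle"): print(n,[(np.round(d["xy"],1).tolist(),round(d["conf"],2)) for d in pinpoint(n,"side")])
print(proj(b,[.5073,-.2173,.173]),proj(b,[.5073,-.2173,.218]))
save(b,"c3.png",(340,60,440,160),6)
E
```

```text
t 5.3 pos [ 0.5065 -0.2168  0.2   ] ang 30.94 tilt 0.02 gap 0.0089 F [-0.4  0.1 -2. ] M [-0.03 -0.    0.01] q7 45.0
shift [ 1.372e-01 -3.524e-01 -1.000e-04] turn -82.06
upper_burr [([395.4, 198.7], 0.74), ([362.0, 190.1], 0.55), ([377.0, 114.2], 0.49)]
burr_handle [([394.9, 184.8], 0.9), ([381.0, 100.7], 0.78), ([359.1, 178.4], 0.64)]
[377.37948847 113.20269501] [378.79621762  98.5878644 ]
```

View pics/c3.png

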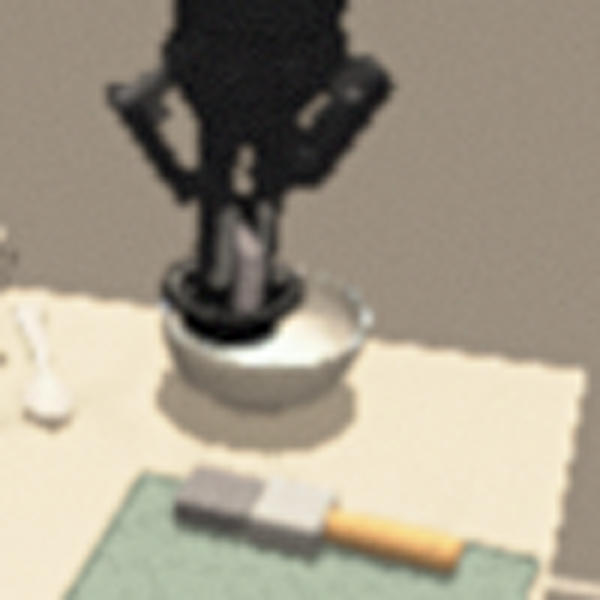

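The burr is held level with its full weight. Next I'll carry it above the ring.

Request:
play_rows(
  targets=[
    [[-1,0.137,-0.352,-0.01,-82],[-1,0.137,-0.352,-0.01,-82],[-1,0.137,-0.352,-0.01,-82],[-1,0.137,-0.352,-0.01,-82],[-1,0.137,-0.352,-0.01,-82],[-1,0.137,-0.352,-0.01,-82],[-1,0.137,-0.352,-0.01,-82],[-1,0.137,-0.352,-0.01,-82],[-1,0.137,-0.352,-0.01,-82],[-1,0.137,-0.352,-0.01,-82]],
  ],
)

```text
t: 6.45
tool_pos: [0.443, 0.1567, 0.2104]
orientation: [[-0.398, 0.918, 0.001], [0.918, 0.398, -0.001], [-0.001, 0.001, -1.0]]
contact_force: [0.5, -0.9, -2.3]
finger_gap: 0.0087
```

```bash
python3 plan.py .443 .156 .185 113
```

```text
t 6.45 pos [0.443  0.1567 0.2104] ang 113.43 tilt 0.09 gap 0.0087 F [ 0.5 -0.9 -2.3] M [-0.01 -0.    0.04] q7 88.2
shift [-0.0006 -0.0003  0.0254] turn 0.43
```

Request:
play_rows(
  targets=[
    [[-1,0,0,0.01,0],[-1,0,0,0.02,0],[-1,0,0,0.03,0],[-1,0,0,0.035,0],[-1,-0.0006,-0.0003,0.035,0],[-1,-0.0006,-0.0003,0.035,0],[-1,-0.0006,-0.0003,0.035,0],[-1,-0.0006,-0.0003,0.035,0],[-1,-0.0006,-0.0003,0.035,0],[-1,-0.0006,-0.0003,0.035,0]],
  ],
)

```text
t: 7.45
tool_pos: [0.4431, 0.156, 0.1755]
orientation: [[-0.398, 0.918, 0.002], [0.918, 0.398, -0.001], [-0.001, 0.001, -1.0]]
contact_force: [-0.2, -0.5, -1.0]
finger_gap: 0.0088
```

```bash
python3 plan.py .443 .156 .166 113; python3 - <<'E'
from h import *
b=get_image("side")
s=env.state();p=s["tool_pos"]
for n,X in(("ring c",[.443,.156,.138]),("foot",[p[0],p[1],p[2]-.028]),("flange top",[p[0],p[1],p[2]-.006]),("tcp",p)): print(n,proj(b,X).round(1), "crop6",((proj(b,X)-[330,160]+.5)*6).round(0))
c,r=ray(b,(374,208));print(r, "px/m",np.linalg.norm(proj(b,[.443,.156,.138])-proj(b,[.453,.156,.138]))*100,np.linalg.norm(proj(b,[.443,.156,.138])-proj(b,[.443,.166,.138]))*100)
save(b,"c4.png",(330,160,420,250),6)
E
```

```text
t 7.45 pos [0.4431 0.156  0.1755] ang 113.43 tilt 0.11 gap 0.0088 F [-0.2 -0.5 -1. ] M [ 0.03  0.01 -0.01] q7 86.5
shift [ 0.     -0.0001  0.0095] turn 0.43
ring c [372.9 213.9] crop6 [261. 327.]
foot [373.3 210.7] crop6 [263. 307.]
flange top [374.1 203. ] crop6 [268. 261.]
tcp [374.3 200.9] crop6 [269. 248.]
[ 0.09174522 -0.74671526 -0.65878611] px/m 458.46537765658456 311.2864927317385
```

View pics/c4.png

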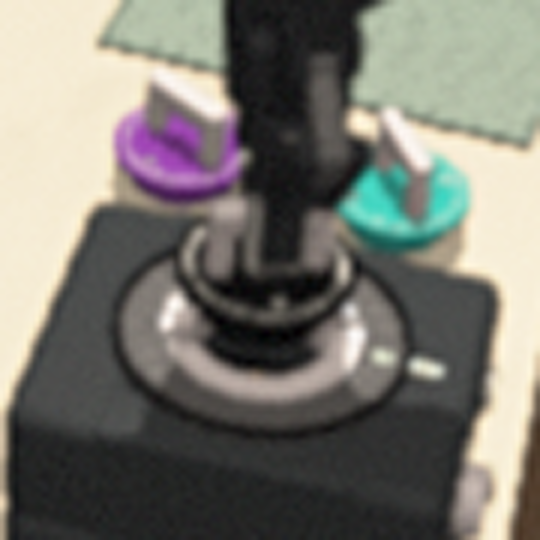

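The flange ellipse centre at crop (265,268) matches the prediction (268,261). The ring's outer edge spans 160 to 365, so it is centred to about 1 mm. I'll go down in small steps and watch the force.

Request:
play_rows(
  targets=[
    [[-1,0,0,0.004,0],[-1,0,0,0.007,0],[-1,0,0,0.009,0],[-1,0,0,0.01,0],[-1,0,0,0.011,0],[-1,0,0,0.012,0],[-1,0,0,0.0125,0],[-1,0,0,0.0125,0],[-1,0,0,0.0125,0],[-1,0,0,0.0125,0]],
  ],
)

```text
t: 8.5
tool_pos: [0.4432, 0.156, 0.163]
orientation: [[-0.398, 0.918, 0.002], [0.918, 0.398, -0.001], [-0.001, 0.001, -1.0]]
contact_force: [-0.5, -0.3, -2.7]
finger_gap: 0.0086
```

```bash
python3 plan.py .443 .156 .159 113
```

```text
t 8.5 pos [0.4432 0.156  0.163 ] ang 113.43 tilt 0.11 gap 0.0086 F [-0.5 -0.3 -2.7] M [-0.07  0.05  0.03] q7 85.7
shift [ 0.     -0.0002  0.004 ] turn 0.43
```

Request:
play_rows(
  targets=[
    [[-1,0,0,0.001,0],[-1,0,0,0.002,0],[-1,0,0,0.003,0],[-1,0,0,0.0035,0],[-1,0,0,0.004,0],[-1,0,0,0.0045,0],[-1,0,0,0.005,0],[-1,0,0,0.0055,0],[-1,0,0,0.0055,0],[-1,0,0,0.0055,0]],
  ],
)

```text
t: 9.5
tool_pos: [0.4431, 0.156, 0.1575]
orientation: [[-0.398, 0.918, 0.002], [0.918, 0.398, -0.001], [-0.001, 0.001, -1.0]]
contact_force: [-0.8, -0.3, -1.9]
finger_gap: 0.0088
```

```bash
python3 plan.py .443 .156 .156 113
```

```text
t 9.5 pos [0.4431 0.156  0.1575] ang 113.43 tilt 0.1 gap 0.0088 F [-0.8 -0.3 -1.9] M [-0.03  0.14  0.02] q7 85.4
shift [ 0.0001 -0.0001  0.0015] turn 0.43
```

Request:
play_rows(
  targets=[
    [[-1,0,0,0.0003,0],[-1,0,0,0.0006,0],[-1,0,0,0.0009,0],[-1,0,0,0.0012,0],[-1,0,0,0.0015,0],[-1,0,0,0.0015,0],[-1,0,0,0.0015,0],[-1,0,0,0.0015,0],[-1,0,0,0.0015,0],[-1,0,0,0.0015,0]],
  ],
)

```text
t: 10.5
tool_pos: [0.4431, 0.156, 0.156]
orientation: [[-0.398, 0.918, 0.001], [0.918, 0.398, -0.001], [-0.001, 0.001, -1.0]]
contact_force: [-1.8, -0.9, -1.3]
finger_gap: 0.0087
```

```bash
python3 plan.py .443 .156 .156 113
```

```text
t 10.5 pos [0.4431 0.156  0.156 ] ang 113.43 tilt 0.1 gap 0.0087 F [-1.8 -0.9 -1.3] M [-0.02  0.16 -0.  ] q7 85.3
shift [ 0.     -0.0001  0.    ] turn 0.43
```

Request:
play_rows(
  targets=[
    [[-1,0.0002,-0.0005,0.0003,0],[-1,0.0002,-0.0005,0.0006,0],[-1,0.0002,-0.0005,0.0009,0],[-1,0.0002,-0.0005,0.0012,0],[-1,0.0002,-0.0005,0.0015,0],[-1,0.0002,-0.0005,0.0018,0],[-1,0.0002,-0.0005,0.0021,0],[-1,0.0002,-0.0005,0.0025,0],[-1,0.0002,-0.0005,0.0025,0],[-1,0.0002,-0.0005,0.0025,0]],
  ],
)

```text
t: 11.5
tool_pos: [0.4426, 0.156, 0.1535]
orientation: [[-0.398, 0.918, 0.002], [0.918, 0.398, -0.001], [-0.001, 0.001, -1.0]]
contact_force: [-0.0, -0.7, -1.3]
finger_gap: 0.0088
```

```bash
python3 plan.py .443 .156 .156 113
```

```text
t 11.5 pos [0.4426 0.156  0.1535] ang 113.43 tilt 0.1 gap 0.0088 F [-0.  -0.7 -1.3] M [ 0.04 -0.05 -0.01] q7 85.2
shift [-0.0002  0.0004 -0.0025] turn 0.43
```

There is no contact 4.5 mm below where the lugs would have rested, so they look to be in the slots. I'll continue down to home, expected at TCP z about 0.148.

Request:
play_rows(
  targets=[
    [[-1,0,0,0.0005,0],[-1,0,0,0.001,0],[-1,0,0,0.0015,0],[-1,0,0,0.002,0],[-1,0,0,0.0025,0],[-1,0,0,0.003,0],[-1,0,0,0.0035,0],[-1,0,0,0.004,0],[-1,0,0,0.0045,0],[-1,0,0,0.0045,0]],
  ],
)

```text
t: 12.5
tool_pos: [0.4425, 0.156, 0.1489]
orientation: [[-0.398, 0.918, 0.001], [0.918, 0.398, -0.001], [-0.001, 0.001, -1.0]]
contact_force: [0.4, -0.1, -1.6]
finger_gap: 0.0088
```

```bash
python3 plan.py .443 .156 .148 113
```

```text
t 12.5 pos [0.4425 0.156  0.1489] ang 113.43 tilt 0.09 gap 0.0088 F [ 0.4 -0.1 -1.6] M [-0.09 -0.05 -0.02] q7 84.9
shift [-0.0001  0.0004  0.0009] turn 0.43
```

Request:
play_rows(
  targets=[
    [[-1,0,0,0.0003,0],[-1,0,0,0.0005,0],[-1,0,0,0.0007,0],[-1,0,0,0.0009,0],[-1,0,0,0.0011,0],[-1,0,0,0.0013,0],[-1,0,0,0.0015,0],[-1,0,0,0.0015,0],[-1,0,0,0.0015,0],[-1,0,0,0.0015,0]],
  ],
)

```text
t: 13.5
tool_pos: [0.4428, 0.1558, 0.148]
orientation: [[-0.397, 0.918, 0.002], [0.918, 0.397, -0.001], [-0.002, 0.001, -1.0]]
contact_force: [-2.4, -2.7, 7.4]
finger_gap: 0.0086
```

```bash
python3 plan.py .443 .156 .148 113
```

```text
t 13.5 pos [0.4428 0.1558 0.148 ] ang 113.41 tilt 0.14 gap 0.0086 F [-2.4 -2.7  7.4] M [-0.36  0.65  0.05] q7 84.8
shift [0.0001 0.0002 0.    ] turn 0.41
```

The burr seated at TCP z 0.148, just as predicted, with about 9 N of press. Now I need the pointer direction, taken from the unobstructed first pictures.

```bash
cat > yaw.py <<'E'
from h import *
a=get_image("top");b=get_image("side")
A=cv2.imread("pics/top0.png")[:,:,::-1].astype(float);B=cv2.imread("pics/side0.png")[:,:,::-1].astype(float)
def rect(im,P,z=None,rng=None,z0=.138,fx=None):
    # rectify plane z to 0.5mm/px world patch: col=+x from rng, row=+y
    xs=np.arange(rng[0],rng[1],.0005);ys=np.arange(rng[2],rng[3],.0005)
    X,Y=np.meshgrid(xs,ys);pts=np.stack([X,Y,np.full_like(X,z0)],-1).reshape(-1,3)
    q=cv2.projectPoints(pts,cv2.Rodrigues(np.array(im["R"],float))[0],np.array(im["t"],float),np.array(im["K"],float),np.array(im["dist"],float))[0].reshape(*X.shape,2).astype(np.float32)
    return cv2.remap(P.astype(np.float32),q[...,0],q[...,1],cv2.INTER_CUBIC),xs,ys
out=[]
for n,im,P in(("top",a,A),("side",b,B)):
    W,xs,ys=rect(im,P,rng=(.34,.55,.06,.25));out.append(W)
    g=W.min(-1)
    # deck edges: left/right (y) edges via gradient along y for columns x .40-.50, fit line
    for lo,hi,s,nm in((.075,.105,-1,"-y edge"),(.205,.238,1,"+y edge")):
        pts=[]
        for i,x in enumerate(xs):
            if .39<x<.50:
                j=np.where((ys>lo)&(ys<hi))[0];d=np.gradient(cv2.GaussianBlur(g,(0,0),3)[j,i])*s
                k=np.argmax(d);pts.append((x,ys[j[k]]))
        pts=np.array(pts,np.float32);l=cv2.fitLine(pts,cv2.DIST_HUBER,0,.001,.001).ravel()
        print(n,nm,"ang",np.degrees(np.arctan(l[1]/l[0])).round(2),"y",pts[:,1].mean().round(4))
    # pointer weighted centroid
    i=np.where((xs>.368)&(xs<.396))[0];j=np.where((ys>.14)&(ys<.18))[0]
    w=np.clip(g[np.ix_(j,i)]-np.median(g[np.ix_(j,i)])-25,0,None)
    c=((w*xs[i]).sum()/w.sum(),(w*ys[j][:,None]).sum()/w.sum())
    # ring centre: bright annulus fit of outer ellipse
    m=(g>150).astype(np.uint8);X,Y=np.meshgrid(xs,ys);m[(np.hypot(X-.443,Y-.156)>.042)|(np.hypot(X-.443,Y-.156)<.012)]=0
    ct=max(cv2.findContours(m,cv2.RETR_EXTERNAL,cv2.CHAIN_APPROX_NONE)[0],key=len)
    h=cv2.convexHull(np.vstack([q for q in cv2.findContours(m,cv2.RETR_EXTERNAL,cv2.CHAIN_APPROX_NONE)[0] if len(q)>60]))
    e=cv2.fitEllipse(h);rc=(xs[0]+e[0][0]*.0005,ys[0]+e[0][1]*.0005)
    print(n,"pointer",np.round(c,4),"ring",np.round(rc,4),"dia",np.round(np.array(e[1])*.0005,4),"yaw",np.degrees(np.arctan2(rc[1]-c[1],rc[0]-c[0])).round(2),"dist",np.hypot(rc[0]-c[0],rc[1]-c[1]).round(4))
cv2.imwrite("pics/rect.png",np.clip(np.hstack(out),0,255)[:,:,::-1].astype(np.uint8))
E
python3 yaw.py
```

```text
top -y edge ang -1.27 y 0.0892
top +y edge ang -0.91 y 0.2348
top pointer [0.3852 0.1569] ring [0.443 0.156] dia [0.0839 0.0839] yaw -0.89 dist 0.0579
side -y edge ang 0.47 y 0.0945
side +y edge ang 0.04 y 0.2109
side pointer [0.3842 0.1605] ring [0.4423 0.1569] dia [0.0753 0.0767] yaw -3.52 dist 0.0582
```

View pics/rect.png

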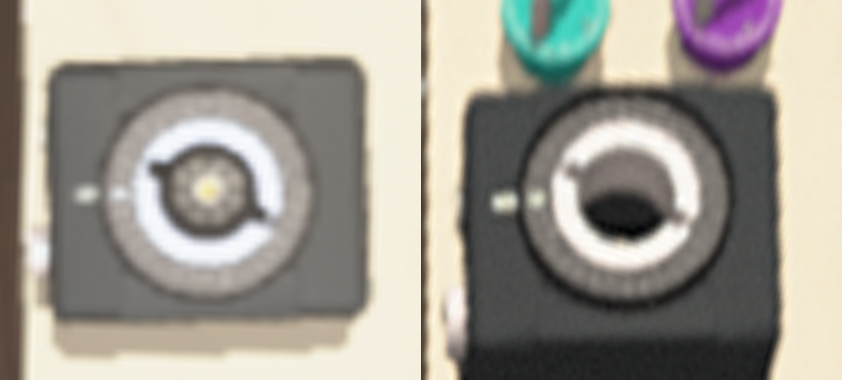

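```bash
cat >> yaw.py <<'E'
print("---")
def edge(g,u,v,ur,vr,s):
    pts=[];G=cv2.GaussianBlur(g,(0,0),2)
    j=np.where((v>vr[0])&(v<vr[1]))[0]
    for i in np.where((u>ur[0])&(u<ur[1]))[0]:
        d=np.clip(np.gradient(G[j,i])*s,0,None);d=d**2
        pts.append((u[i],(d*v[j]).sum()/d.sum()))
    pts=np.array(pts,np.float32);l=cv2.fitLine(pts,cv2.DIST_HUBER,0,.0005,.001).ravel()
    return np.degrees(np.arctan(l[1]/l[0])).round(2),pts[:,1].mean().round(4)
for n,im,P,vs in(("top",a,A,((.082,.098,-1),(.209,.222,1))),("side",b,B,((.098,.115,-1),))):
    W,_,_=rect(im,P,rng=(.34,.55,.06,.25),z0=.135);g=W.mean(-1)
    for lo,hi,s in vs: print(n,"y-edge",edge(g,xs,ys,(.385,.505),(lo,hi),s))
    for lo,hi,s in ((.355,.372,-1),(.513,.532,1)):
        r=edge(g.T,ys,xs,(.11,.20),(lo,hi),s);print(n,"x-edge",-r[0],r[1])
E
python3 yaw.py | sed -n '/---/,$p'
```

```text
---
top y-edge (np.float32(-1.29), np.float32(0.0894))
top y-edge (np.float32(-0.68), np.float32(0.2199))
top x-edge -1.46 0.3631
top x-edge -1.16 0.5238
side y-edge (np.float32(-0.4), np.float32(0.102))
side x-edge 0.07 0.3604
side x-edge -1.08 0.5195
```

The yaw estimates from the deck edges are mostly −0.7 to −1.5° in the top view. Pointer to ring gives −0.9° (top) and −3.5° (side). I take −1.3°, so the handle goes from 23.4° to −1.3°. I'll ease the press and turn half of that first.

Request:
play_rows(
  targets=[
    [[-1,0,0,-0.0006,0],[-1,0,0,-0.0006,1],[-1,0,0,-0.0006,2.5],[-1,0,0,-0.0006,4],[-1,0,0,-0.0006,5.5],[-1,0,0,-0.0006,7],[-1,0,0,-0.0006,8.5],[-1,0,0,-0.0006,10],[-1,0,0,-0.0006,11],[-1,0,0,-0.0006,12]],
  ],
  squeeze=80,
)

```text
t: 14.7
tool_pos: [0.4428, 0.1559, 0.1486]
orientation: [[-0.197, 0.98, 0.002], [0.98, 0.197, -0.001], [-0.002, 0.002, -1.0]]
contact_force: [2.1, 2.2, -4.1]
finger_gap: 0.0088
```

```bash
python3 plan.py .4427 .156 .148 88.7
```

```text
t 14.7 pos [0.4428 0.1559 0.1486] ang 101.34 tilt 0.13 gap 0.0088 F [ 2.1  2.2 -4.1] M [ 0.74 -0.28  0.23] q7 72.8
shift [ 0.0001 -0.0001  0.0006] turn 12.64
```

The 0.23 N m matches the ring's stiffness, so the ring is turning with the burr. I'll continue.

Request:
play_rows(
  targets=[
    [[-1,0,0,0.0003,1.5],[-1,0,0,0.0003,3],[-1,0,0,0.0003,4.5],[-1,0,0,0.0003,6],[-1,0,0,0.0003,7.5],[-1,0,0,0.0003,9],[-1,0,0,0.0003,10.5],[-1,0,0,0.0003,11.5],[-1,0,0,0.0003,12.6],[-1,0,0,0.0003,12.6]],
  ],
)

```text
t: 15.7
tool_pos: [0.4431, 0.1559, 0.1484]
orientation: [[0.023, 1.0, 0.002], [1.0, -0.023, -0.001], [-0.001, 0.002, -1.0]]
contact_force: [0.1, 0.4, 3.3]
finger_gap: 0.0082
```

```bash
python3 plan.py .4427 .156 .148 88.7
```

```text
t 15.7 pos [0.4431 0.1559 0.1484] ang 88.68 tilt 0.15 gap 0.0082 F [0.1 0.4 3.3] M [ 0.22 -0.14  0.12] q7 60.3
shift [ 0.0001 -0.0004  0.0004] turn -0.02
```

Request:
play_rows(
  targets=[
    [[-0.6,0,0,0,0],[-0.4,0,0,0,0],[-0.2,0,0,0,0],[-0.2,0,0,-0.01,0],[-0.2,0,0,-0.04,0],[-0.2,0,0,-0.08,0],[-0.2,0,0,-0.12,0],[-0.2,-0.05,0,-0.12,0],[-0.2,-0.1,0,-0.12,0],[-0.2,-0.15,0,-0.12,0]],
  ],
)

```text
t: 16.7
tool_pos: [0.4391, 0.0046, 0.2699]
orientation: [[0.022, 1.0, 0.004], [1.0, -0.022, -0.002], [-0.002, 0.004, -1.0]]
contact_force: [1.4, -1.1, 0.3]
finger_gap: 0.0344
```

Request:
play_rows(
  targets=[
    [[-0.2,-0.05,0,0,0],[-0.2,-0.1,0,0,0],[-0.2,-0.15,0,0,0],[-0.2,-0.2,0,0,0],[-0.2,-0.25,0,0,0],[-0.2,-0.25,0,0,0],[-0.2,-0.25,0,0,0],[-0.2,-0.25,0,0,0],[-0.2,-0.25,0,0,0],[-0.2,-0.25,0,0,0]],
  ],
)

```text
t: 17.7
tool_pos: [0.4339, -0.2442, 0.2706]
orientation: [[0.02, 1.0, 0.005], [1.0, -0.02, -0.002], [-0.002, 0.005, -1.0]]
contact_force: [-0.0, -0.0, 0.5]
finger_gap: 0.0343
```

```bash
python3 plan.py .4427 .156 .148 88.7; python3 - <<'E'
from h import *
import yaw
a=get_image("top");b=get_image("side")
o=[]
for im in(a,b):
    W,xs,ys=yaw.rect(im,im["pixels"].astype(float),rng=(.36,.53,.08,.23),z0=.172 if 0 else .138);o.append(cv2.resize(W,None,fx=1.15,fy=1.15))
cv2.imwrite("pics/fin.png",np.clip(np.hstack(o),0,255)[:,:,::-1].astype(np.uint8))
for im,n,T in((a,"top",190),(b,"side",150)):
    W,xs,ys=yaw.rect(im,im["pixels"].astype(float),rng=(.34,.55,.06,.25),z0=.172)
    g=W.min(-1);X,Y=np.meshgrid(xs,ys);m=((g>T)&(np.hypot(X-.443,Y-.156)<.027)).astype(np.uint8)
    k,l,s,c=cv2.connectedComponentsWithStats(m);i=1+np.argmax(s[1:,4]);p=np.argwhere(l==i)[:,::-1].astype(np.float32)
    r=cv2.minAreaRect(p);e,v=np.linalg.eigh(np.cov(p.T));print(n,"bar c",(xs[0]+c[i][0]*.0005).round(4),(ys[0]+c[i][1]*.0005).round(4),"size",np.array(r[1])*.0005,"ang",np.degrees(np.arctan(v[1,1]/v[0,1])).round(2))
E
```

```text
t 17.7 pos [ 0.4339 -0.2442  0.2706] ang 88.86 tilt 0.29 gap 0.0343 F [-0.  -0.   0.5] M [-0.01  0.02  0.01] q7 112.9
shift [4.005e-01 2.000e-04 1.218e-01] turn 0.16
top -y edge ang -1.27 y 0.0892
top +y edge ang -0.91 y 0.2348
top pointer [0.3852 0.1569] ring [0.443 0.156] dia [0.0839 0.0839] yaw -0.89 dist 0.0579
side -y edge ang 0.47 y 0.0945
side +y edge ang 0.04 y 0.2109
side pointer [0.3842 0.1605] ring [0.4423 0.1569] dia [0.0753 0.0767] yaw -3.52 dist 0.0582
---
top y-edge (np.float32(-1.29), np.float32(0.0894))
top y-edge (np.float32(-0.68), np.float32(0.2199))
top x-edge -1.46 0.3631
top x-edge -1.16 0.5238
side y-edge (np.float32(-0.4), np.float32(0.102))
side x-edge 0.07 0.3604
side x-edge -1.08 0.5195
top bar c 0.4443 0.1558 size [0.04551732 0.00928255] ang 0.55
side bar c 0.4422 0.1595 size [0.01397527 0.04454857] ang 0.03
```

View pics/fin.png

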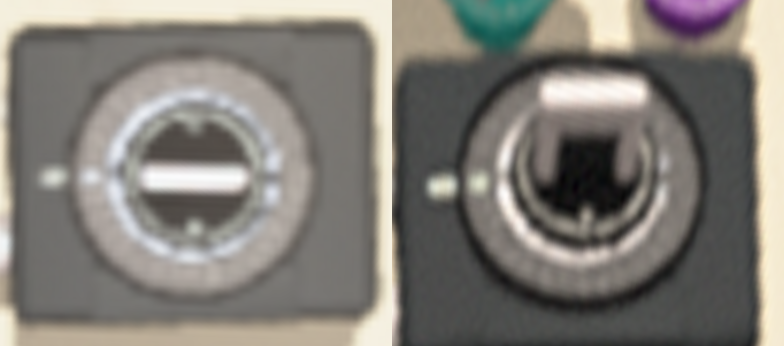

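The burr sits flush in the ring with the bar nearly in line with the pointer at (52,177). The bar reads 0 to +0.5° against a deck and pointer reading of about −1°. I'll refine with averaged pictures before deciding on a correction.

```bash
cat > fin.py <<'E'
from h import *
import io,contextlib
with contextlib.redirect_stdout(io.StringIO()): import yaw
from yaw import rect,edge
for cam,vs,T in(("top",((.082,.098,-1),(.209,.222,1)),100),("side",((.098,.115,-1),),90)):
    ims=[get_image(cam) for _ in range(8)];im=ims[0];P=np.mean([i["pixels"].astype(float) for i in ims],0)
    W,xs,ys=rect(im,P,rng=(.34,.55,.06,.25),z0=.135);g=W.mean(-1)
    E=[edge(g,xs,ys,(.385,.505),v[:2],v[2]) for v in vs]+[(-r[0],r[1]) for r in(edge(g.T,ys,xs,(.11,.20),(.355,.372),-1),edge(g.T,ys,xs,(.11,.20),(.513,.532),1))]
    print(cam,"edges",[(float(x),float(y)) for x,y in E])
    W,_,_=rect(im,P,rng=(.34,.55,.06,.25),z0=.172);g=W.min(-1)
    c0=(.4443,.1558) if cam=="top" else (.4422,.1595)
    i=np.where(abs(xs-c0[0])<.017)[0];j=np.where(abs(ys-c0[1])<.011)[0]
    w=np.clip(g[np.ix_(j,i)]-T,0,None);yc=(w*ys[j][:,None]).sum(0)/w.sum(0)
    f=np.polyfit(xs[i],yc,1);print(" bar ang",np.degrees(np.arctan(f[0])).round(2),"y",yc.mean().round(4))
    W,_,_=rect(im,P,rng=(.34,.55,.06,.25),z0=.138);g=W.min(-1)
    i=np.where((xs>.368)&(xs<.396))[0];j=np.where(abs(ys-.158)<.012)[0];s=g[np.ix_(j,i)];w=np.clip(s-np.median(s)-30,0,None)
    print(" pointer",((w*xs[i]).sum()/w.sum()).round(4),((w*ys[j][:,None]).sum()/w.sum()).round(4))
E
python3 fin.py
```

```text
top edges [(-1.2899999618530273, 0.08940000087022781), (-0.6499999761581421, 0.2198999971151352), (-1.4700000286102295, 0.36309999227523804), (-1.1699999570846558, 0.5238000154495239)]
 bar ang 0.83 y 0.1558
 pointer 0.3849 0.1569
side edges [(-0.25999999046325684, 0.10180000215768814), (-0.5400000214576721, 0.3601999878883362), (-1.100000023841858, 0.5195000171661377)]
 bar ang 0.09 y 0.1597
 pointer 0.3839 0.1605
```

The bar is about 1 to 2° anticlockwise of aligned (the grip gave under the ring's torque). I'll regrip and turn it about 1.4° more.

Request:
play_rows(
  targets=[
    [[-0.2,0.05,0,0,-1],[-0.2,0.1,0,0,-1],[-0.2,0.15,0,0,-1],[-0.2,0.2,0,0,-1],[-0.2,0.25,0,0,-1],[-0.2,0.3,0,0,-1],[-0.2,0.35,0,0,-1],[-0.2,0.4,0.001,0,-1],[-0.2,0.4,0.001,0,-1],[-0.2,0.4,0.001,0,-1]],
  ],
)

```text
t: 19.8
tool_pos: [0.4431, 0.1556, 0.2696]
orientation: [[0.002, 1.0, 0.004], [1.0, -0.002, -0.002], [-0.002, 0.004, -1.0]]
contact_force: [0.9, -1.0, 0.8]
finger_gap: 0.0341
```

```bash
python3 plan.py .443 .1558 .1486 89.9
```

```text
t 19.8 pos [0.4431 0.1556 0.2696] ang 89.91 tilt 0.25 gap 0.0341 F [ 0.9 -1.   0.8] M [-0.02  0.04  0.1 ] q7 67.1
shift [ 0.0004 -0.0006  0.121 ] turn 0.01
```

Request:
play_rows(
  targets=[
    [[-0.2,0,0,0.04,0],[-0.2,0,0,0.08,0],[-0.2,0,0,0.105,0],[-0.2,0,0,0.115,0],[-0.2,0,0,0.121,0],[-0.2,0,0,0.121,0],[-1,0,0,0.121,0],[-1,0,0,0.121,0],[-1,0,0,0.121,0],[-1,0,0,0.121,0]],
  ],
  squeeze=80,
)

```text
t: 20.8
tool_pos: [0.4445, 0.1555, 0.15]
orientation: [[0.002, 1.0, 0.006], [1.0, -0.002, -0.002], [-0.002, 0.006, -1.0]]
contact_force: [-0.9, -1.0, 6.6]
finger_gap: 0.008
```

```bash
python3 plan.py .443 .1558 .1486 87.3
```

```text
t 20.8 pos [0.4445 0.1555 0.15  ] ang 89.91 tilt 0.37 gap 0.008 F [-0.9 -1.   6.6] M [-0.16  0.27  0.04] q7 61.5
shift [ 0.0003 -0.0015  0.0013] turn 2.61
```

Request:
play_rows(
  targets=[
    [[-1,0,0,0,0.4],[-1,0,0,0,0.8],[-1,0,0,0,1.2],[-1,0,0,0,1.6],[-1,0,0,0,2.0],[-1,0,0,0,2.3],[-1,0,0,0,2.6],[-1,0,0,0,2.6],[-1,0,0,0,2.6],[-1,0,0,0,2.6]],
  ],
)

```text
t: 21.8
tool_pos: [0.4447, 0.1553, 0.1501]
orientation: [[0.047, 0.999, 0.007], [0.999, -0.047, -0.002], [-0.002, 0.007, -1.0]]
contact_force: [1.3, -4.4, 5.6]
finger_gap: 0.0083
```

```bash
python3 plan.py .443 .1558 .1486 87.3
```

```text
t 21.8 pos [0.4447 0.1553 0.1501] ang 87.3 tilt 0.4 gap 0.0083 F [ 1.3 -4.4  5.6] M [-1.04 -0.07  0.16] q7 58.9
shift [ 0.0004 -0.0018  0.0015] turn -0.0
```

Request:
play_rows(
  targets=[
    [[-0.6,0,0,0,0],[-0.4,0,0,0,0],[-0.2,0,0,0,0],[-0.2,0,0,-0.01,0],[-0.2,0,0,-0.04,0],[-0.2,0,0,-0.08,0],[-0.2,0,0,-0.12,0],[-0.2,-0.05,0,-0.12,0],[-0.2,-0.1,0,-0.12,0],[-0.2,-0.15,0,-0.12,0]],
  ],
)

```text
t: 22.8
tool_pos: [0.4366, 0.0045, 0.2716]
orientation: [[0.046, 0.999, 0.009], [0.999, -0.046, -0.002], [-0.002, 0.009, -1.0]]
contact_force: [2.1, -0.5, -0.8]
finger_gap: 0.0339
```

Request:
play_rows(
  targets=[
    [[-0.2,-0.05,0,0,0],[-0.2,-0.1,0,0,0],[-0.2,-0.15,0,0,0],[-0.2,-0.2,0,0,0],[-0.2,-0.25,0,0,0],[-0.2,-0.25,0,0,0],[-0.2,-0.25,0,0,0],[-0.2,-0.25,0,0,0],[-0.2,-0.25,0,0,0],[-0.2,-0.25,0,0,0]],
  ],
)

```text
t: 23.8
tool_pos: [0.4255, -0.2441, 0.2724]
orientation: [[0.044, 0.999, 0.009], [0.999, -0.044, -0.002], [-0.002, 0.009, -1.0]]
contact_force: [0.1, 0.5, -0.1]
finger_gap: 0.0341
```

```bash
python3 fin.py; python3 plan.py .443 .156 .15 88; python3 -c "
from h import *
b=get_image('side');save(b,'end.png',(200,130,440,400),2)"
```

```text
top edges [(-1.2899999618530273, 0.08940000087022781), (-0.6600000262260437, 0.2198999971151352), (-1.4700000286102295, 0.36309999227523804), (-1.1699999570846558, 0.5238000154495239)]
 bar ang -1.18 y 0.1557
 pointer 0.3849 0.1569
side edges [(-0.28999999165534973, 0.10180000215768814), (-0.5799999833106995, 0.3601999878883362), (-1.100000023841858, 0.5195000171661377)]
 bar ang -1.09 y 0.1596
 pointer 0.3839 0.1605
t 24.7 pos [ 0.4252 -0.2452  0.2721] ang 87.37 tilt 0.51 gap 0.0339 F [-1.  -0.4 -0.3] M [-0.01  0.02 -0.03] q7 112.4
shift [ 0.4018 -0.0017  0.1214] turn -0.63
```

View pics/end.png

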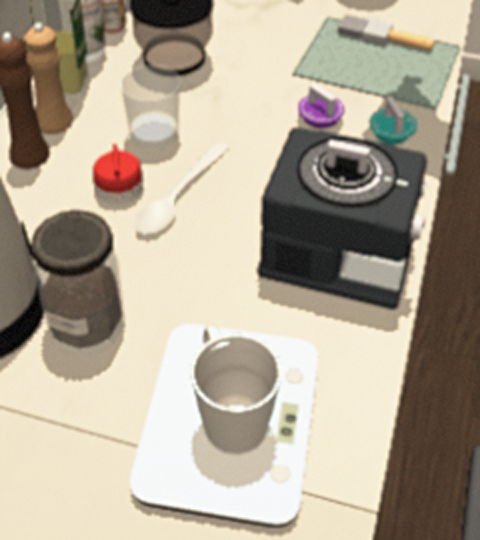

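The handle now reads −1.2° (top) and −1.1° (side), matching the deck's roughly −1.1°. The burr sits flush, and the mug, jar and hopper stand where they were. I'm handing in.

```bash
python3 -c "
from station import env
print(env.hand_in())"
```

```text
the job is handed in; nothing more can be done
None
```

The black upper burr is back in the grinder, fully home, and its handle is in line with the white pointer. The job is handed in with the gripper clear of everything, at about 25 s of the 67 s allowed.

- **Seating:** I read the slot angle from the images (about 23°). The lugs dropped into the slots on the first try, so I did not need to work the burr round. It bottomed at the expected height with about 9 N of press.
- **Turning:** I turned the burr clockwise with the ring, at about 0.23 N m. After I let go, the handle was 1 to 2° short, so I gripped it again and turned it a little further.
- **Last checks:** The handle reads −1.2° from the top camera and −1.1° from the side. The deck edges read −0.7 to −1.5° from the top, and −0.3 to −1.1° from the side, which is less reliable. The mug and jar look undisturbed in the last picture, and so does the hopper as far as it shows.
- **Disagreement:** The side camera's first pointer-to-ring estimate gave −3.5°, about 2° off the other readings. I put that down to side-camera error and went with the others.

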